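# Set the depth ring and lock it with the inner knob

## Robot

A 7-joint arm with a two-finger parallel gripper is mounted at the origin on the work surface; the furniture and walls round the work are solid. World frame = base frame: x ahead of the robot, y to its left, z up, the work surface at z = 0. Lengths are in m, angles in rad, forces in N, time in s.
With the tool pointing down it reaches from about 0.4 to 0.85 m from the base axis. Payload 10.4 kg.
Tool frame: the origin (TCP) lies at the very end of the fingers, on their centre line; the grasp point (between the pads) lies 19 mm behind it (manip.grip_point_offset is the distance from the TCP to the grasp point, in m); z points along the fingers, y is the line along which they close (so a half turn about z gives the same grasp; the last joint's range is limited). The gripper opens to 85 mm and grips with 20 to 120 N. Pads are 22 mm wide; open, the fingers measure 114 mm over their backs; the gripper's body (76 mm by 85 mm) begins 54 mm behind the grasp point. The pads swing forward as they close: fully open they stand 13 mm farther back than shut.
Start: joints at [1.185, 0.332, -0.065, 1.46, 0.022, 1.35, -0.088], TCP at [0.222, -0.584, 0.231] pointing down, gripper open.
Joint ranges: [-2.6, 2.6], [-0.5, 2.12], [-1.47, 1.34], [0.16, 2.42], [-1.27, 4.41], [0.06, 2.06], [-2.6, 2.6]. Speed limits (rad/s): [2.22, 2.22, 2.79, 2.79, 3.14, 3.14, 3.14].

## Interface

Orientations are given as a unit quaternion [x, y, z, w].
In Python, from workcell import manip gives the robot as it stands. The module is installed in compiled form; this text tells all that it offers.
- The arm moves only by the shell command python3 -m inch 'ROWS' [OPENING] [FORCE]. ROWS is JSON, a list of rows, each a list of 2 entries, a list of its own where there are three numbers: the shift along the tool's x, y, z each as a share of 0.08 m, from -1 to 1, then the turn, a rotation vector about the tool's x, y, z each as a share of 45 degrees, from -1 to 1. A call has exactly 10 rows; each row is the pose to reach, as a shift and turn from the pose commanded when the call began, along the tool's axes at that moment; what a row does not reach only later rows make up. A row lasts 1/10 s, in which the tool goes at most 50 mm and 8.59 degrees, less where a joint would pass 70% of its speed; a pose out of reach is approached as far as the arm can. A call with a number of a shift or a turn outside -1 to 1 is refused whole. A call with a gripper value outside its range is refused whole. OPENING is the opening, from 0 (shut) to 1 (fully open), set as the call begins (- or left out, the last holds). The fingers move at their own pace and stop on an object; FORCE is the grip in N (left out, the last holds). Time passes only in rows, so rows that repeat a pose let the fingers close, or fill a call up. It gives the time, the measured TCP pose, the force, the opening and the grip force at its end, in the units of the state.
- manip.get_obs(): the state, without advancing time (a new reading comes with each control period).
- manip.camera(name): name is "scene" or "top" or "wrist"; returns the picture (420x560x3 uint8, red, green, blue); there is no depth.
- manip.camera_params(name): a dict with "fov_y" (degrees; the focal length in pixels is half the picture's height over the tangent of half this angle, whatever the lens; pixels are square), "cx", "cy" (the principal point, pixels), "camera_from_world" (4x4, takes a point from world to camera coordinates); the wrist camera has in their place "T_tool_cam" (4x4, takes a point from camera to tool coordinates, whose origin is the TCP and whose axes are the flange's). Camera axes: x right, y up, looking along -z (the intrinsics and any distortion apply to the point x, -y, -z); pixel columns grow to the right and rows downward; lengths in m; the calibration is good to about 2 mm. A picture is of the moment at which its call begins: read the wrist's pose just before it. camera_params takes no time and is no camera call.
- manip.hand_in(): hands the job in; it is judged then, once.
The state is a dict: "clock": time; "joint_pos": joint angles; "joint_velocities": joint speeds; "tau": joint torques, N m; "position": TCP position; "ee_rot": TCP orientation; "ft_force": force on the tool from outside, world axes, zero at the start; "torque": the same for the moment, N m; "grip_width": opening from 0.0 (shut) to 1.0 (fully open); "grasp_force": force on a finger pad.
Only numpy, scipy, OpenCV 4.12 (cv2) and the standard library are available. Lean on these libraries where they do the work, as an engineer would, in place of code of your own. Each camera call takes 0.05 s, during which the arm holds its last target. There are 200 camera calls.

## Task

Turn the black outer ring of the depth adjuster anticlockwise until its yellow mark lines up with the red index line on the housing. Then lock that setting: turn only the small silver knob in the middle clockwise until you feel it bear on its seat, make it just snug, not so tight that the ring starts to be dragged along, and let go. Leave the sanding block, the offcut and the wooden spool where they are.

Things in the scene. Friction and masses are not known exactly. Their poses are not given: they have to be found in the camera images.
- fixture: depth adjuster fixed to the bench: plywood board 170 x 130 x 15 mm with a grey housing 104 x 92 mm, top 45 mm above the bench, and a steel stop rod (20 mm thick at its foot, axis 30 mm high) out to 90 mm from the centre on the +y side. Origin: centre of the board's underside, on the dial's vertical axis. x runs along the board; the red index line is on the -x side
- index_mark (a point): middle of the red index line (13 x 4 mm) on the housing's top, 39.5 mm from the dial's axis
- ring_center (a point): centre of the black outer ring (diameter 58 mm, from 46 to 70 mm above the bench, fluted), on the dial's vertical axis, 58 mm above the bench. The fingers may grip all its height and any side
- ring_mark (a point): outer end of the yellow mark on the ring's top face, 28.5 mm from the axis
- depth_ring (a joint): angle of the outer ring, rad: 0 when its mark points at the index line, growing clockwise seen from above. Starts at 0.4 to 0.85, so it has to go anticlockwise. It holds by friction and slips at 0.5 N m about the vertical axis; it also takes the whole moment put on the inner knob, so a knob turned to 0.5 N m drags the ring with it
- knob_center (a point): centre of the silver (aluminium) inner lock knob (diameter 26 mm, from 71 to 95 mm above the bench, straight sides), on the same axis as the ring, 83 mm above the bench. It stands 25 mm proud of the ring's top face and any side can be gripped
- lock_knob (a joint): angle of the inner knob relative to the ring that carries it, rad, growing clockwise from above; starts at 0 to 0.2. It turns against 0.12 N m of friction until its hidden nose meets the seat, after 0.35 to 1.25 rad of turn (varies, not visible), then stiffens by about 3 N m per rad: 0.1 N m above free turning is just snug, 0.2 well snug, 0.3 too tight. Friction keeps it tight when let go
- sand_block: brown wooden sanding block, 64 x 100 x 36 mm, loose; origin at the centre of its underside
- offcut: flat wood offcut, 44 x 120 x 19 mm, loose; origin at the centre of its underside
- spool: turned wooden spool, 74 mm across, 71 mm tall, standing loose; origin at the centre of its underside
Things that resemble listed ones, but are neither listed nor needed, are in the scene too. What is shaped like the fixture but turquoise is not meant.

How it is judged:
By the outcome, as a careful person would: the job done as asked, in the order asked, and still so for the second after the job is handed in, with the robot touching nothing.
It also fails if it takes over 70 s, if anything falls off the work surface, if the arm or the gripper's body presses on something with over 40 N, if the wrist force passes 120 N, or if a joint passes its speed limit or range.

## Working session

There is one attempt and no reset: what is moved stays moved. The work goes in short steps, Python scripts to look and compute and a shell command to move; the robot and the scene stay as the last step left them, time stands still between calls to the robot, and variables do not carry over. Pictures are saved under pics/ and viewed, at most 10 in all, crops included, and the job is handed in when it is done.

```bash
mkdir -p pics; python3 - <<'E'
from workcell import manip
import cv2,numpy as np
o=manip.get_obs();print({k:np.round(v,3).tolist() for k,v in o.items()})
for n in("scene","top"):
    im=manip.camera(n);cv2.imwrite(f"pics/{n}0.png",im[:,:,::-1])
    p=manip.camera_params(n);print(n,{k:np.round(v,4).tolist() if not isinstance(v,str) else v for k,v in p.items()})
p=manip.camera_params("wrist");print({k:np.round(v,4).tolist() if not isinstance(v,str) else v for k,v in p.items()})
E
```

```text
{'clock': 0.0, 'joint_pos': [1.185, 0.333, -0.065, 1.461, 0.022, 1.35, -0.089], 'joint_velocities': [0.001, 0.002, 0.0, 0.002, -0.0, 0.001, 0.001], 'tau': [-0.0, -62.544, 0.049, -39.16, 0.016, 0.01, -0.0], 'position': [0.222, -0.584, 0.23], 'ee_rot': [0.984, 0.18, -0.0, -0.001], 'ft_force': [-0.232, 0.332, -0.306], 'torque': [-0.052, 0.029, 0.004], 'grasp_force': 0.0, 'grip_width': 1.0}
scene {'fov_y': 56.1232, 'cx': 280.5639, 'cy': 212.9117, 'camera_from_world': [[0.9193, -0.3931, 0.0161, -0.4787], [0.2912, 0.7073, 0.6442, -0.2373], [-0.2647, -0.5875, 0.7647, -0.7322], [0.0, 0.0, 0.0, 1.0]]}
top {'fov_y': 56.0162, 'cx': 276.0473, 'cy': 204.7741, 'camera_from_world': [[-0.0096, -1.0, -0.0018, 0.0536], [0.9745, -0.0098, 0.2242, -0.5567], [-0.2242, 0.0004, 0.9746, -0.8612], [0.0, 0.0, 0.0, 1.0]]}
{'fov_y': 68.4134, 'cx': 284.3617, 'cy': 213.8377, 'T_tool_cam': [[-0.0004, 0.9462, 0.3235, 0.0834], [1.0, 0.0002, 0.0005, 0.0015], [0.0004, 0.3235, -0.9462, -0.1438], [0.0, 0.0, 0.0, 1.0]]}
```

View pics/top0.png

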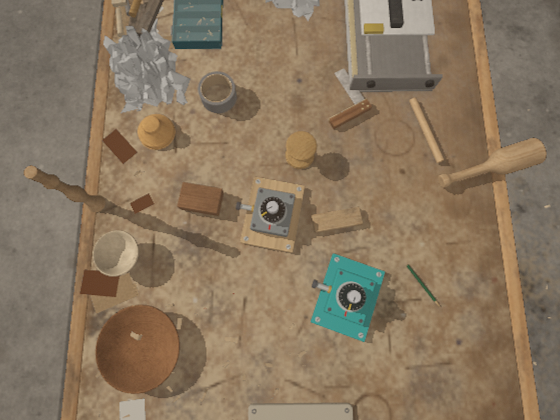

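View pics/scene0.png

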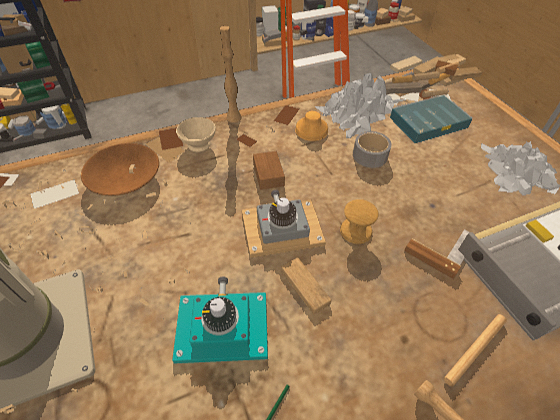

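The fixture's dial sits at about (272,209) in the top view and (283,207) in the scene view. The sanding block is on its stop-rod side at (200,198), the offcut opposite at (340,220) and the spool at (300,150). The turquoise one is the decoy.

```bash
cat > h.py <<'E'
from workcell import manip
import cv2,numpy as np
from scipy.spatial.transform import Rotation as R
def cam(n,o=None):
    p=manip.camera_params(n);f=210/np.tan(np.radians(p["fov_y"]/2))
    if n!="wrist": T=np.linalg.inv(np.array(p["camera_from_world"]))
    else:
        W=np.eye(4);W[:3,:3]=R.from_quat(o["ee_rot"]).as_matrix();W[:3,3]=o["position"];T=W@np.array(p["T_tool_cam"])
    return f,p["cx"],p["cy"],T
def ray(c,u,v):
    f,cx,cy,T=c;d=T[:3,:3]@np.array([(u-cx)/f,-(v-cy)/f,-1]);return T[:3,3],d
def onz(c,u,v,z):
    o,d=ray(c,u,v);return o+d*(z-o[2])/d[2]
def proj(c,P):
    f,cx,cy,T=c;q=np.linalg.inv(T)@np.append(P,1);return cx-f*q[0]/q[2],cy+f*q[1]/q[2]
E
python3 - <<'E'
from h import *
print(manip.camera_params("top").keys())
t=cam("top");s=cam("scene")
for u,v,z in[(272,208,.095),(272,209,.07),(300,150,.07),(322,268,.02),(338,220,.019),(200,198,.036)]:print(onz(t,u,v,z).round(3))
print("scene",onz(s,283,203,.095).round(3),onz(s,361,212,.071).round(3))
a=cv2.resize(cv2.imread("pics/top0.png")[160:260,220:330],None,fx=5,fy=5,interpolation=2)
cv2.imwrite("pics/c1.png",a)
E
```

```text
dict_keys(['fov_y', 'cx', 'cy', 'camera_from_world'])
[0.542 0.057 0.095]
[0.546 0.058 0.07 ]
[ 0.69  -0.011  0.07 ]
[ 0.413 -0.059  0.02 ]
[ 0.528 -0.102  0.019]
[0.582 0.232 0.036]
scene [0.547 0.053 0.095] [ 0.703 -0.016  0.071]
```

View pics/c1.png

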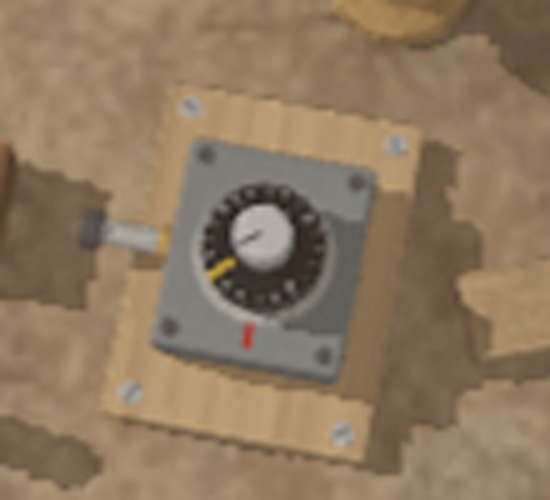

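Zoomed: the dial is at ~(0.545,0.055), the red index near 6 o'clock and the yellow mark near 8 o'clock, so roughly 0.75 rad to turn back. Moving over it.

```bash
for i in 1 2 3 4 5; do :; done
python3 -m inch '[[[0.1,-0.1,0],[0,0,0]],[[0.2,-0.2,0],[0,0,0]],[[0.3,-0.3,0],[0,0,0]],[[0.4,-0.4,0],[0,0,0]],[[0.5,-0.5,0],[0,0,0]],[[0.6,-0.6,0],[0,0,0]],[[0.7,-0.7,0],[0,0,0]],[[0.8,-0.8,0],[0,0,0]],[[0.9,-0.9,0],[0,0,0]],[[1,-1,0],[0,0,0]]]' 1 40
python3 -m inch '[[[0.1,-0.1,0],[0,0,0]],[[0.2,-0.2,0],[0,0,0]],[[0.3,-0.3,0],[0,0,0]],[[0.4,-0.4,0],[0,0,0]],[[0.5,-0.5,0],[0,0,0]],[[0.6,-0.6,0],[0,0,0]],[[0.7,-0.7,0],[0,0,0]],[[0.8,-0.8,0],[0,0,0]],[[0.9,-0.9,0],[0,0,0]],[[1,-1,0],[0,0,0]]]'
python3 -m inch '[[[0.1,-0.1,0],[0,0,0]],[[0.2,-0.2,0],[0,0,0]],[[0.3,-0.3,0],[0,0,0]],[[0.4,-0.4,0],[0,0,0]],[[0.5,-0.5,0],[0,0,0]],[[0.6,-0.6,0],[0,0,0]],[[0.7,-0.7,0],[0,0,0]],[[0.8,-0.8,0],[0,0,0]],[[0.9,-0.9,0],[0,0,0]],[[1,-1,0],[0,0,0]]]'
python3 -c "
from h import *
print(manip.get_obs()['joint_pos'])"
```

```text
clock: 1.1
position: [0.2686, -0.4803, 0.2314]
ee_rot: [0.984, 0.18, 0.0, 0.0]
ft_force: [1.0, 0.2, -0.0]
grip_width: 1.002
grasp_force: 0.0
clock: 2.1
position: [0.315, -0.3771, 0.2313]
ee_rot: [0.984, 0.18, 0.0, 0.0]
ft_force: [-0.0, -0.9, 0.3]
grip_width: 0.999
grasp_force: 0.0
clock: 3.1
position: [0.3614, -0.2739, 0.2313]
ee_rot: [0.984, 0.18, 0.0, 0.0]
ft_force: [0.2, -0.2, -0.2]
grip_width: 1.003
grasp_force: 0.0
[ 0.88673547 -0.03108266 -0.3295564   1.8737638  -0.01039349  1.29716246
 -0.64789469]
```

```bash
python3 -m inch '[[[0.1,-0.1,0],[0,0,0]],[[0.2,-0.2,0],[0,0,0]],[[0.3,-0.3,0],[0,0,0]],[[0.4,-0.4,0],[0,0,0]],[[0.5,-0.5,0],[0,0,0]],[[0.6,-0.6,0],[0,0,0]],[[0.7,-0.7,0],[0,0,0]],[[0.8,-0.8,0],[0,0,0]],[[0.9,-0.9,0],[0,0,0]],[[1,-1,0],[0,0,0]]]' | head -2
python3 -m inch '[[[0.1,-0.1,0],[0,0,0]],[[0.2,-0.2,0],[0,0,0]],[[0.3,-0.3,0],[0,0,0]],[[0.4,-0.4,0],[0,0,0]],[[0.5,-0.5,0],[0,0,0]],[[0.6,-0.6,0],[0,0,0]],[[0.7,-0.7,0],[0,0,0]],[[0.8,-0.8,0],[0,0,0]],[[0.9,-0.9,0],[0,0,0]],[[1,-1,0],[0,0,0]]]' |head -2
python3 -m inch '[[[0.14,-0.1,0],[0,0,0]],[[0.28,-0.2,0],[0,0,0]],[[0.42,-0.3,0],[0,0,0]],[[0.56,-0.4,0],[0,0,0]],[[0.7,-0.5,0],[0,0,0]],[[0.8,-0.6,0],[0,0,0]],[[0.9,-0.7,0],[0,0,0]],[[1,-0.8,0],[0,0,0]],[[1,-0.9,0],[0,0,0]],[[1,-1,0],[0,0,0]]]'
python3 - <<'E'
from h import *
o=manip.get_obs();im=manip.camera("wrist");print(o["joint_pos"],o["position"])
cv2.imwrite("pics/w1.png",im[:,:,::-1])
E
```

```text
clock: 4.1
position: [0.4078, -0.1707, 0.2313]
clock: 5.1
position: [0.4542, -0.0675, 0.2313]
clock: 6.1
position: [0.4999, 0.0354, 0.2312]
ee_rot: [0.984, 0.181, -0.0, -0.0]
ft_force: [0.5, 0.7, 0.3]
grip_width: 1.002
grasp_force: 0.0
[ 0.50088804  0.11182179 -0.70160753  1.75023088  0.07456107  1.30686348
 -1.42488766] [0.49988104 0.0354496  0.23118293]
```

View pics/w1.png

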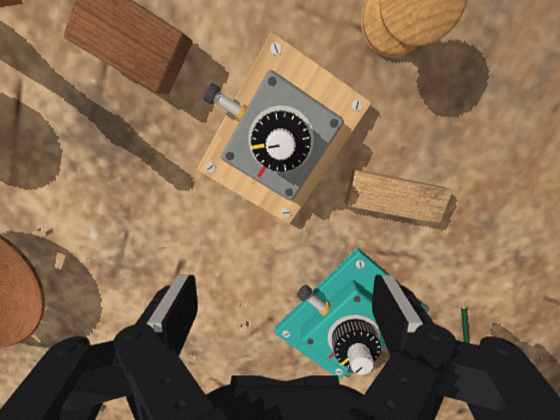

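The wrist view shows the dial at (281,143), the red index at (262,172) and the yellow mark at (258,147). Extracting them by colour.

```bash
cat > dial.py <<'E'
from h import *
# measure(o, im): centre, index and ring-mark directions; ring angle clockwise from above
def measure(o,im,c0):
    c=cam("wrist",o);h=cv2.cvtColor(im,cv2.COLOR_RGB2HSV).astype(int);H,S,V=h[...,0],h[...,1],h[...,2]
    u0,v0=proj(c,np.array([*c0,.07]));yy,xx=np.mgrid[:420,:560]
    s=proj(c,np.array([c0[0]+.05,c0[1],.07]));rad=np.hypot(s[0]-u0,s[1]-v0)*1.1
    near=np.hypot(xx-u0,yy-v0)<rad
    red=near&((H<6)|(H>172))&(S>150)&(V>90)
    yel=near&(H>18)&(H<30)&(S>170)&(V>120)
    kn=near&(S<40)&(V>170)
    def big(m):
        n,l,st,ce=cv2.connectedComponentsWithStats(m.astype(np.uint8))
        i=1+np.argmax(st[1:,4]);return ce[i],st[i],np.argwhere(l==i)[:,::-1]
    out={}
    for k,m,z in(("red",red,.0455),("yel",yel,.0705)):
        ce,st,pts=big(m);P=onz(c,*ce,z);out[k]=P;print(k,ce.round(1),st[4],P.round(4))
    m=cv2.morphologyEx(kn.astype(np.uint8),cv2.MORPH_CLOSE,np.ones((7,7)))
    ce,st,pts=big(m);out["kn"]=onz(c,*ce,.095);print("knob",ce.round(1),st[:5],out["kn"].round(4))
    dark=near&(V<60)
    ce,st,pts=big(dark);hull=cv2.convexHull(pts.astype(np.int32));(e,ax,_)=cv2.minAreaRect(hull);
    print("dark hull",np.round(e,1),np.round(ax,1),onz(c,*e,.068).round(4))
    return out
def ang(out,c):
    a=lambda p:np.arctan2(p[1]-c[1],p[0]-c[0])
    w=lambda x:(x+np.pi)%(2*np.pi)-np.pi
    print("index dir",a(out["red"]),"dist red",np.hypot(*(out["red"][:2]-c)),"dist yel",np.hypot(*(out["yel"][:2]-c)),"ring angle",w(a(out["red"])-a(out["yel"])))
E
python3 - <<'E'
from dial import *
o=manip.get_obs();im=cv2.imread("pics/w1.png")[:,:,::-1].copy()
out=measure(o,im,(.545,.055));ang(out,np.array(out["kn"][:2]))
t=cam("top");im=cv2.imread("pics/top0.png")
E
```

```text
red [261.1 171.7] 36 [0.5083 0.0656 0.0455]
yel [257.3 146. ] 42 [0.536  0.0774 0.0705]
knob [279.7 143.8] [266 129  28  30 662] [0.5483 0.0584 0.095 ]
dark hull [280.8 141.2] [59.4 58.7] [0.5481 0.0576 0.068 ]
index dir 2.9633933351649673 dist red 0.040615553354767554 dist yel 0.02260644749367209 ring angle 0.8181708665017817
```

```bash
python3 -m inch '[[[0.1,0,0.1],[0,0,0]],[[0.2,-0.01,0.2],[0,0,0]],[[0.3,-0.02,0.3],[0,0,0]],[[0.4,-0.03,0.4],[0,0,0]],[[0.5,-0.04,0.5],[0,0,0]],[[0.6,-0.05,0.65],[0,0,0]],[[0.66,-0.05,0.8],[0,0,0]],[[0.66,-0.05,1],[0,0,0]],[[0.66,-0.05,1],[0,0,0]],[[0.66,-0.05,1],[0,0,0]]]'
python3 - <<'E'
from dial import *
o=manip.get_obs();im=manip.camera("wrist");cv2.imwrite("pics/w2.png",im[:,:,::-1])
out=measure(o,im,(.548,.058));ang(out,np.array(out["kn"][:2]));print(o["position"],o["joint_pos"])
E
```

```text
clock: 7.15
position: [0.5481, 0.0573, 0.1511]
ee_rot: [0.984, 0.18, -0.0, -0.0]
ft_force: [0.0, 0.4, -0.1]
grip_width: 1.0
grasp_force: 0.0
red [258.3 250.7] 33 [0.5061 0.0647 0.0455]
yel [255.1 227.2] 63 [0.5363 0.0758 0.0705]
knob [282.4 230.9] [ 260  209   42   46 1249] [0.5503 0.0581 0.095 ]
dark hull [284.  217.5] [74. 73.] [0.551  0.0573 0.068 ]
index dir 2.9942316666280813 dist red 0.04469411624939703 dist yel 0.022528791090991544 ring angle 0.7517594640226539
[0.54805283 0.05731123 0.15107151] [ 0.40669011  0.30753252 -0.69458113  1.73100687  0.21083821  1.17992762
 -1.55374684]
```

View pics/w2.png

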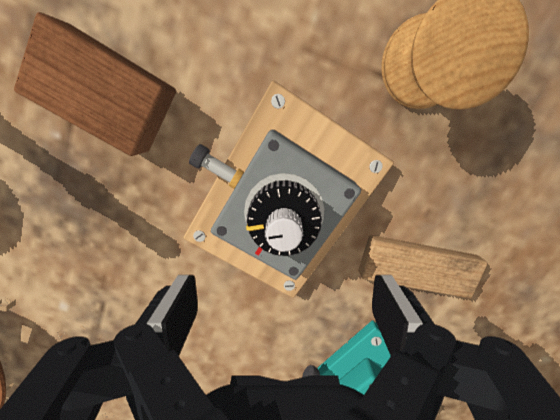

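The wrist view shows the dial at (283,222) centred between the pads, the mark at (255,227) and the index at (258,251). The estimate is 0.81 rad with the centre at (0.5485,0.0578). Descending and gripping the ring.

```bash
python3 -m inch '[[[0,0.005,0.1],[0,0,0]],[[0,0.005,0.2],[0,0,0]],[[0,0.005,0.3],[0,0,0]],[[0,0,0.4],[0,0,0]],[[0,0,0.5],[0,0,0]],[[0,0,0.6],[0,0,0]],[[0,0,0.7],[0,0,0]],[[0,0,0.8],[0,0,0]],[[0,0,0.9],[0,0,0]],[[0,0,1],[0,0,0]]]' | grep -E "pos|force"
python3 -m inch '[[[0,0,0.1],[0,0,0]],[[0,0,0.2],[0,0,0]],[[0,0,0.28],[0,0,0]],[[0,0,0.28],[0,0,0]],[[0,0,0.28],[0,0,0]],[[0,0,0.28],[0,0,0]],[[0,0,0.28],[0,0,0]],[[0,0,0.28],[0,0,0]],[[0,0,0.28],[0,0,0]],[[0,0,0.28],[0,0,0]]]' 0.78 60
python3 -m inch '[[[0,0,0],[0,0,0]],[[0,0,0],[0,0,0]],[[0,0,0],[0,0,0]],[[0,0,0],[0,0,0]],[[0,0,0],[0,0,0]],[[0,0,0],[0,0,0]],[[0,0,0],[0,0,0]],[[0,0,0],[0,0,0]],[[0,0,0],[0,0,0]],[[0,0,0],[0,0,0]]]' 0.5 60
python3 - <<'E'
from h import *
print(manip.get_obs()["torque"])
E
```

```text
position: [0.5482, 0.0572, 0.0706]
ft_force: [-1.4, 0.4, -0.5]
grasp_force: 0.0
clock: 9.2
position: [0.5482, 0.0572, 0.049]
ee_rot: [0.984, 0.18, 0.0, 0.0]
ft_force: [-0.2, -0.1, -0.1]
grip_width: 0.78
grasp_force: 0.0
clock: 10.2
position: [0.5481, 0.0579, 0.0496]
ee_rot: [0.984, 0.181, -0.0, -0.0]
ft_force: [-4.9, 0.7, 9.3]
grip_width: 0.659
grasp_force: 62.1
[0.51258695 1.13732381 0.01657505]
```

```bash
python3 -m inch '[[[0,0,0],[0,0,-0.1]],[[0,0,0],[0,0,-0.2]],[[0,0,0],[0,0,-0.3]],[[0,0,0],[0,0,-0.4]],[[0,0,0],[0,0,-0.5]],[[0,0,0],[0,0,-0.6]],[[0,0,0],[0,0,-0.7]],[[0,0,0],[0,0,-0.8]],[[0,0,0],[0,0,-0.9]],[[0,0,0],[0,0,-1]]]'
python3 - <<'E'
from dial import *
o=manip.get_obs();im=manip.camera("wrist");cv2.imwrite("pics/w3.png",im[:,:,::-1])
print(o["torque"],o["joint_pos"],R.from_quat(o["ee_rot"]).as_matrix()[:2,0])
E
```

```text
clock: 11.2
position: [0.5478, 0.058, 0.0496]
ee_rot: [0.839, 0.544, -0.0, -0.0]
ft_force: [-5.9, 2.3, 10.0]
grip_width: 0.659
grasp_force: 62.4
[ 0.50019088  1.50073001 -0.5828879 ] [ 0.4776766   0.47485956 -0.80185669  1.81545759  0.39504609  1.01973807
 -0.90057295] [0.40761394 0.91315432]
```

View pics/w3.png

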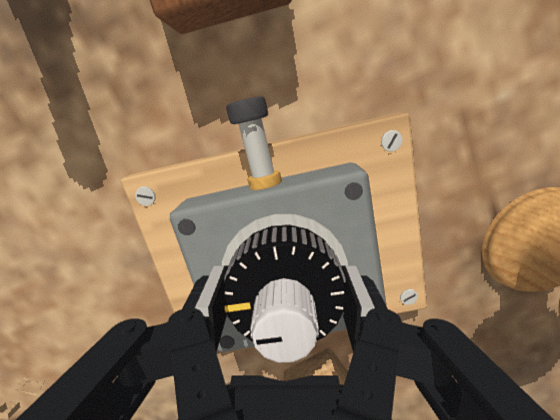

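The mark at (237,307) followed the grip. The index is hidden behind the left finger, so I'll release, rise and check.

```bash
python3 -m inch '[[[0,0,0],[0,0,0]],[[0,0,0],[0,0,0]],[[0,0,0],[0,0,0]],[[0,0,0],[0,0,0]],[[0,0,-0.1],[0,0,0]],[[0,0,-0.3],[0,0,0]],[[0,0,-0.5],[0,0,0]],[[0,0,-0.7],[0,0,0]],[[0,0,-0.9],[0,0,0]],[[0,0,-1],[0,0,0]]]' 1 60
python3 - <<'E'
from dial import *
o=manip.get_obs();im=manip.camera("wrist");cv2.imwrite("pics/w4.png",im[:,:,::-1])
print(o["position"],o["torque"])
out=measure(o,im,(.548,.058))
for c in [(.548,.058),(.549,.058),(.548,.057)]:ang(out,np.array(c))
cv2.imwrite("pics/c4.png",cv2.resize(im[150:330,190:390,::-1],None,fx=3,fy=3,interpolation=2))
E
```

```text
clock: 12.25
position: [0.549, 0.0574, 0.1313]
ee_rot: [0.84, 0.543, 0.001, 0.001]
ft_force: [0.2, 0.4, 0.1]
grip_width: 0.999
grasp_force: 0.0
[0.54897374 0.05738498 0.13127919] [ 0.04053228 -0.01018064 -0.02444973]
red [233.3 231.2] 64 [0.5084 0.064  0.0455]
yel [251.2 237.6] 82 [0.526  0.0617 0.0705]
knob [281.6 240.9] [ 257  217   46   47 1524] [0.5495 0.0601 0.095 ]
dark hull [282.6 225.9] [79.3 78.1] [0.5498 0.0597 0.068 ]
index dir 2.992222955639694 dist red 0.04004862477874314 dist yel 0.022349486501652062 ring angle 0.014845940967068483
index dir 2.995849255070379 dist red 0.041037759675374444 dist yel 0.023336605997193515 ring angle 0.011466941105339412
index dir 2.967627715833373 dist red 0.040209600956998805 dist yel 0.02253457057901749 ring angle 0.03404396065812065
```

View pics/c4.png

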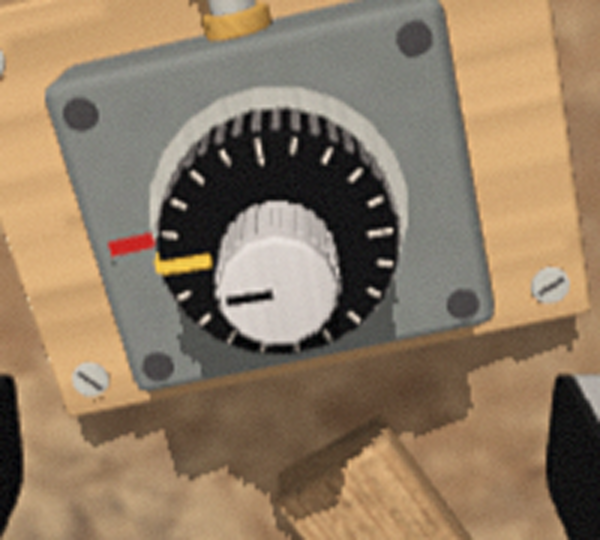

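The ring is about 0.02 rad short: the red mark at (233,231) and yellow at (251,238) are nearly radial. I'll make a small corrective turn.

```bash
python3 -m inch '[[[0,0,0.1],[0,0,0]],[[0,0,0.25],[0,0,0]],[[0,0,0.4],[0,0,0]],[[0,0,0.55],[0,0,0]],[[0,0,0.7],[0,0,0]],[[0,0,0.8],[0,0,0]],[[0,0,0.9],[0,0,0]],[[0,0,1],[0,0,0]],[[0,0,1],[0,0,0]],[[0,0,1],[0,0,0]]]' 0.78 60 | grep -E "pos|force"
python3 -m inch '[[[0,0,0],[0,0,0]],[[0,0,0],[0,0,0]],[[0,0,0],[0,0,0]],[[0,0,0],[0,0,0]],[[0,0,0],[0,0,0]],[[0,0,0],[0,0,-0.01]],[[0,0,0],[0,0,-0.02]],[[0,0,0],[0,0,-0.03]],[[0,0,0],[0,0,-0.035]],[[0,0,0],[0,0,-0.035]]]' 0.5 60
python3 - <<'E'
from h import *
o=manip.get_obs();print(o["torque"],o["ee_rot"])
E
python3 -m inch '[[[0,0,0],[0,0,0]],[[0,0,0],[0,0,0]],[[0,0,0],[0,0,0]],[[0,0,0],[0,0,0]],[[0,0,-0.1],[0,0,0]],[[0,0,-0.3],[0,0,0]],[[0,0,-0.5],[0,0,0]],[[0,0,-0.7],[0,0,0]],[[0,0,-0.9],[0,0,0]],[[0,0,-1],[0,0,0]]]' 1 60
python3 - <<'E'
from dial import *
o=manip.get_obs();im=manip.camera("wrist");cv2.imwrite("pics/w5.png",im[:,:,::-1])
print(o["position"],o["joint_pos"])
out=measure(o,im,(.548,.058))
for c in [(.548,.058),(.5485,.0575)]:ang(out,np.array(c))
E
```

```text
position: [0.5483, 0.0573, 0.049]
ft_force: [-0.3, -0.3, 0.1]
grasp_force: 0.0
clock: 14.3
position: [0.5478, 0.0577, 0.0498]
ee_rot: [0.832, 0.554, -0.0, -0.0]
ft_force: [-7.2, 0.7, 7.2]
grip_width: 0.654
grasp_force: 62.7
[ 0.13021343  1.40285527 -0.37797328] [ 8.32196940e-01  5.54480079e-01 -2.76374715e-04 -1.32385502e-04]
clock: 15.3
position: [0.549, 0.0574, 0.1313]
ee_rot: [0.832, 0.555, 0.001, 0.001]
ft_force: [0.4, 0.1, 0.1]
grip_width: 1.003
grasp_force: 0.0
[0.54896938 0.05738522 0.13127736] [ 0.53280434  0.37416494 -0.85882938  1.74633493  0.30774549  1.15962118
 -0.8112401 ]
red [233.  229.9] 69 [0.5084 0.0639 0.0455]
yel [250.5 237.6] 77 [0.5254 0.0612 0.0705]
knob [282.3 240.9] [ 262  217   48   47 1528] [0.5497 0.06   0.095 ]
dark hull [282.6 225.5] [79.4 78.8] [0.5498 0.06   0.068 ]
index dir 2.992521266046588 dist red 0.04000175015624893 dist yel 0.022830641446443894 ring angle -0.008963787069703688
index dir 2.9821644770027116 dist red 0.040572640762361674 dist yel 0.023399431694813344 ring angle -0.0011449606266191736
```

The ring now reads 0.00 ± 0.01. Next, gripping only the knob, with the tips above the ring's top.

```bash
python3 -m inch '[[[0,0,0.1],[0,0,0]],[[0,0,0.2],[0,0,0]],[[0,0,0.3],[0,0,0]],[[0,0,0.4],[0,0,0]],[[0,0,0.5],[0,0,0]],[[0,0,0.6],[0,0,0]],[[0,0,0.7],[0,0,0]],[[0,0,0.71],[0,0,0]],[[0,0,0.71],[0,0,0]],[[0,0,0.71],[0,0,0]]]' 0.5 80 | grep -E "pos|force"
python3 -m inch '[[[0,0,0],[0,0,0]],[[0,0,0],[0,0,0]],[[0,0,0],[0,0,0]],[[0,0,0],[0,0,0]],[[0,0,0],[0,0,0]],[[0,0,0],[0,0,0]],[[0,0,0],[0,0,0]],[[0,0,0],[0,0,0]],[[0,0,0],[0,0,0]],[[0,0,0],[0,0,0]]]' 0 80
cat > t.py <<'E'
from h import *
o=manip.get_obs();q=o["ee_rot"];print("tz %.3f yaw %.4f"%(o["torque"][2],2*np.arctan2(q[1],q[0])),np.round(o["torque"],2),o["ft_force"].round(1),"clk",round(o["clock"],1))
E
python3 t.py
python3 -m inch '[[[0,0,0],[0,0,0.01]],[[0,0,0],[0,0,0.02]],[[0,0,0],[0,0,0.03]],[[0,0,0],[0,0,0.04]],[[0,0,0],[0,0,0.05]],[[0,0,0],[0,0,0.06]],[[0,0,0],[0,0,0.07]],[[0,0,0],[0,0,0.08]],[[0,0,0],[0,0,0.09]],[[0,0,0],[0,0,0.1]]]' |grep -E "grip|grasp"
python3 t.py
```

```text
position: [0.5484, 0.0573, 0.0725]
ft_force: [-0.5, -0.2, 0.4]
grasp_force: 0.0
clock: 17.35
position: [0.5478, 0.0576, 0.0729]
ee_rot: [0.832, 0.555, -0.0, 0.0]
ft_force: [-6.2, 0.4, 9.5]
grip_width: 0.273
grasp_force: 78.1
tz -0.015 yaw 1.1760 [ 0.04  1.3  -0.01] [-6.2  0.4  9.5] clk 17.4
grip_width: 0.274
grasp_force: 78.0
tz 0.090 yaw 1.0974 [0.04 1.32 0.09] [-5.9 -0.7  9. ] clk 18.4
```

```bash
python3 -m inch '[[[0,0,0],[0,0,0.008]],[[0,0,0],[0,0,0.016]],[[0,0,0],[0,0,0.024]],[[0,0,0],[0,0,0.032]],[[0,0,0],[0,0,0.04]],[[0,0,0],[0,0,0.048]],[[0,0,0],[0,0,0.056]],[[0,0,0],[0,0,0.064]],[[0,0,0],[0,0,0.072]],[[0,0,0],[0,0,0.08]]]' >/dev/null; python3 t.py
```

```text
tz 0.129 yaw 1.0346 [-0.05  1.34  0.13] [-6.3  0.   9.2] clk 19.4
```

```bash
python3 -m inch '[[[0,0,0],[0,0,0.008]],[[0,0,0],[0,0,0.016]],[[0,0,0],[0,0,0.024]],[[0,0,0],[0,0,0.032]],[[0,0,0],[0,0,0.04]],[[0,0,0],[0,0,0.048]],[[0,0,0],[0,0,0.056]],[[0,0,0],[0,0,0.064]],[[0,0,0],[0,0,0.072]],[[0,0,0],[0,0,0.08]]]' >/dev/null; python3 t.py
```

```text
tz 0.137 yaw 0.9718 [-0.04  1.39  0.14] [-5.4  0.2  9.5] clk 20.4
```

```bash
echo 'import sys;sys.exit(o["torque"][2]>0.18)' >> t.py
python3 -m inch '[[[0,0,0],[0,0,0.008]],[[0,0,0],[0,0,0.016]],[[0,0,0],[0,0,0.024]],[[0,0,0],[0,0,0.032]],[[0,0,0],[0,0,0.04]],[[0,0,0],[0,0,0.048]],[[0,0,0],[0,0,0.056]],[[0,0,0],[0,0,0.064]],[[0,0,0],[0,0,0.072]],[[0,0,0],[0,0,0.08]]]' >/dev/null; python3 t.py &&
python3 -m inch '[[[0,0,0],[0,0,0.008]],[[0,0,0],[0,0,0.016]],[[0,0,0],[0,0,0.024]],[[0,0,0],[0,0,0.032]],[[0,0,0],[0,0,0.04]],[[0,0,0],[0,0,0.048]],[[0,0,0],[0,0,0.056]],[[0,0,0],[0,0,0.064]],[[0,0,0],[0,0,0.072]],[[0,0,0],[0,0,0.08]]]' >/dev/null && python3 t.py &&
python3 -m inch '[[[0,0,0],[0,0,0.008]],[[0,0,0],[0,0,0.016]],[[0,0,0],[0,0,0.024]],[[0,0,0],[0,0,0.032]],[[0,0,0],[0,0,0.04]],[[0,0,0],[0,0,0.048]],[[0,0,0],[0,0,0.056]],[[0,0,0],[0,0,0.064]],[[0,0,0],[0,0,0.072]],[[0,0,0],[0,0,0.08]]]' >/dev/null && python3 t.py &&
python3 -m inch '[[[0,0,0],[0,0,0.008]],[[0,0,0],[0,0,0.016]],[[0,0,0],[0,0,0.024]],[[0,0,0],[0,0,0.032]],[[0,0,0],[0,0,0.04]],[[0,0,0],[0,0,0.048]],[[0,0,0],[0,0,0.056]],[[0,0,0],[0,0,0.064]],[[0,0,0],[0,0,0.072]],[[0,0,0],[0,0,0.08]]]' >/dev/null && python3 t.py
```

```text
tz 0.092 yaw 0.9090 [-0.01  1.36  0.09] [-5.   0.5  8.9] clk 21.4False
```

```bash
sed -i 's/sys.exit(\(.*\))$/sys.exit(int(\1))/' t.py
python3 -m inch '[[[0,0,0],[0,0,0.008]],[[0,0,0],[0,0,0.016]],[[0,0,0],[0,0,0.024]],[[0,0,0],[0,0,0.032]],[[0,0,0],[0,0,0.04]],[[0,0,0],[0,0,0.048]],[[0,0,0],[0,0,0.056]],[[0,0,0],[0,0,0.064]],[[0,0,0],[0,0,0.072]],[[0,0,0],[0,0,0.08]]]' >/dev/null; python3 t.py &&
python3 -m inch '[[[0,0,0],[0,0,0.008]],[[0,0,0],[0,0,0.016]],[[0,0,0],[0,0,0.024]],[[0,0,0],[0,0,0.032]],[[0,0,0],[0,0,0.04]],[[0,0,0],[0,0,0.048]],[[0,0,0],[0,0,0.056]],[[0,0,0],[0,0,0.064]],[[0,0,0],[0,0,0.072]],[[0,0,0],[0,0,0.08]]]' >/dev/null && python3 t.py &&
python3 -m inch '[[[0,0,0],[0,0,0.008]],[[0,0,0],[0,0,0.016]],[[0,0,0],[0,0,0.024]],[[0,0,0],[0,0,0.032]],[[0,0,0],[0,0,0.04]],[[0,0,0],[0,0,0.048]],[[0,0,0],[0,0,0.056]],[[0,0,0],[0,0,0.064]],[[0,0,0],[0,0,0.072]],[[0,0,0],[0,0,0.08]]]' >/dev/null && python3 t.py &&
python3 -m inch '[[[0,0,0],[0,0,0.008]],[[0,0,0],[0,0,0.016]],[[0,0,0],[0,0,0.024]],[[0,0,0],[0,0,0.032]],[[0,0,0],[0,0,0.04]],[[0,0,0],[0,0,0.048]],[[0,0,0],[0,0,0.056]],[[0,0,0],[0,0,0.064]],[[0,0,0],[0,0,0.072]],[[0,0,0],[0,0,0.08]]]' >/dev/null && python3 t.py
```

```text
tz 0.094 yaw 0.8462 [-0.    1.39  0.09] [-5.9  0.3  9.7] clk 22.4
tz 0.111 yaw 0.7834 [0.03 1.41 0.11] [-6.4  0.2  9. ] clk 23.4
tz 0.153 yaw 0.7204 [-0.05  1.36  0.15] [-6.5 -0.1  9. ] clk 24.4
tz 0.119 yaw 0.6577 [0.02 1.4  0.12] [-6.3 -0.2  8.7] clk 25.4
```

```bash
python3 -m inch '[[[0,0,0],[0,0,0.008]],[[0,0,0],[0,0,0.016]],[[0,0,0],[0,0,0.024]],[[0,0,0],[0,0,0.032]],[[0,0,0],[0,0,0.04]],[[0,0,0],[0,0,0.048]],[[0,0,0],[0,0,0.056]],[[0,0,0],[0,0,0.064]],[[0,0,0],[0,0,0.072]],[[0,0,0],[0,0,0.08]]]' >/dev/null; python3 t.py &&
python3 -m inch '[[[0,0,0],[0,0,0.008]],[[0,0,0],[0,0,0.016]],[[0,0,0],[0,0,0.024]],[[0,0,0],[0,0,0.032]],[[0,0,0],[0,0,0.04]],[[0,0,0],[0,0,0.048]],[[0,0,0],[0,0,0.056]],[[0,0,0],[0,0,0.064]],[[0,0,0],[0,0,0.072]],[[0,0,0],[0,0,0.08]]]' >/dev/null && python3 t.py &&
python3 -m inch '[[[0,0,0],[0,0,0.008]],[[0,0,0],[0,0,0.016]],[[0,0,0],[0,0,0.024]],[[0,0,0],[0,0,0.032]],[[0,0,0],[0,0,0.04]],[[0,0,0],[0,0,0.048]],[[0,0,0],[0,0,0.056]],[[0,0,0],[0,0,0.064]],[[0,0,0],[0,0,0.072]],[[0,0,0],[0,0,0.08]]]' >/dev/null && python3 t.py &&
python3 -m inch '[[[0,0,0],[0,0,0.008]],[[0,0,0],[0,0,0.016]],[[0,0,0],[0,0,0.024]],[[0,0,0],[0,0,0.032]],[[0,0,0],[0,0,0.04]],[[0,0,0],[0,0,0.048]],[[0,0,0],[0,0,0.056]],[[0,0,0],[0,0,0.064]],[[0,0,0],[0,0,0.072]],[[0,0,0],[0,0,0.08]]]' >/dev/null && python3 t.py
```

```text
tz 0.074 yaw 0.5948 [0.01 1.32 0.07] [-6.4  0.1  8.6] clk 26.4
tz 0.157 yaw 0.5321 [0.03 1.33 0.16] [-6.3  0.1  9.1] clk 27.4
tz 0.114 yaw 0.4693 [0.02 1.42 0.11] [-6.7 -0.6  9. ] clk 28.4
tz 0.104 yaw 0.4063 [0.1  1.39 0.1 ] [-6.1  0.2  8.8] clk 29.4
```

```bash
python3 -m inch '[[[0,0,0],[0,0,0.008]],[[0,0,0],[0,0,0.016]],[[0,0,0],[0,0,0.024]],[[0,0,0],[0,0,0.032]],[[0,0,0],[0,0,0.04]],[[0,0,0],[0,0,0.048]],[[0,0,0],[0,0,0.056]],[[0,0,0],[0,0,0.064]],[[0,0,0],[0,0,0.072]],[[0,0,0],[0,0,0.08]]]' >/dev/null; python3 t.py &&
python3 -m inch '[[[0,0,0],[0,0,0.008]],[[0,0,0],[0,0,0.016]],[[0,0,0],[0,0,0.024]],[[0,0,0],[0,0,0.032]],[[0,0,0],[0,0,0.04]],[[0,0,0],[0,0,0.048]],[[0,0,0],[0,0,0.056]],[[0,0,0],[0,0,0.064]],[[0,0,0],[0,0,0.072]],[[0,0,0],[0,0,0.08]]]' >/dev/null && python3 t.py &&
python3 -m inch '[[[0,0,0],[0,0,0.008]],[[0,0,0],[0,0,0.016]],[[0,0,0],[0,0,0.024]],[[0,0,0],[0,0,0.032]],[[0,0,0],[0,0,0.04]],[[0,0,0],[0,0,0.048]],[[0,0,0],[0,0,0.056]],[[0,0,0],[0,0,0.064]],[[0,0,0],[0,0,0.072]],[[0,0,0],[0,0,0.08]]]' >/dev/null && python3 t.py &&
python3 -m inch '[[[0,0,0],[0,0,0.008]],[[0,0,0],[0,0,0.016]],[[0,0,0],[0,0,0.024]],[[0,0,0],[0,0,0.032]],[[0,0,0],[0,0,0.04]],[[0,0,0],[0,0,0.048]],[[0,0,0],[0,0,0.056]],[[0,0,0],[0,0,0.064]],[[0,0,0],[0,0,0.072]],[[0,0,0],[0,0,0.08]]]' >/dev/null && python3 t.py
```

```text
tz 0.115 yaw 0.3435 [0.06 1.33 0.11] [-5.2 -0.   8.9] clk 30.4
tz 0.093 yaw 0.2807 [0.08 1.4  0.09] [-6.2 -0.1  8.4] clk 31.4
tz 0.126 yaw 0.2180 [0.08 1.41 0.13] [-7.   1.8  8.8] clk 32.4
tz 0.123 yaw 0.1551 [0.05 1.34 0.12] [-6.9 -0.7  8.8] clk 33.4
```

```bash
python3 - <<'E'
from h import *
o=manip.get_obs();im=manip.camera("wrist");print(o["joint_pos"].round(2))
cv2.imwrite("pics/w6.png",im[:,:,::-1])
E
```

```text
[ 0.35  0.39 -0.64  1.81  0.27  1.03 -1.81]
```

View pics/w6.png

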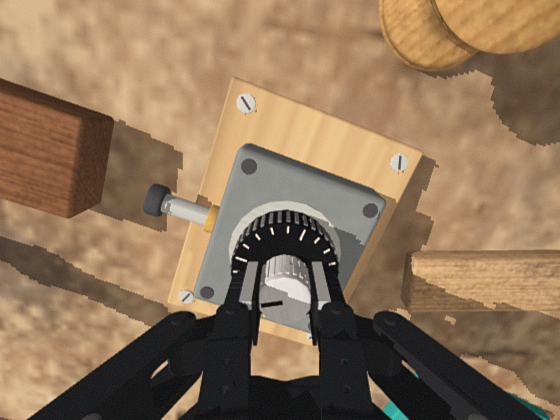

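The knob pointer at (270,304) is still at the left relative to the gripper, so the knob is following it. Continuing.

```bash
python3 -m inch '[[[0,0,0],[0,0,0.008]],[[0,0,0],[0,0,0.016]],[[0,0,0],[0,0,0.024]],[[0,0,0],[0,0,0.032]],[[0,0,0],[0,0,0.04]],[[0,0,0],[0,0,0.048]],[[0,0,0],[0,0,0.056]],[[0,0,0],[0,0,0.064]],[[0,0,0],[0,0,0.072]],[[0,0,0],[0,0,0.08]]]' >/dev/null; python3 t.py &&
python3 -m inch '[[[0,0,0],[0,0,0.008]],[[0,0,0],[0,0,0.016]],[[0,0,0],[0,0,0.024]],[[0,0,0],[0,0,0.032]],[[0,0,0],[0,0,0.04]],[[0,0,0],[0,0,0.048]],[[0,0,0],[0,0,0.056]],[[0,0,0],[0,0,0.064]],[[0,0,0],[0,0,0.072]],[[0,0,0],[0,0,0.08]]]' >/dev/null && python3 t.py &&
python3 -m inch '[[[0,0,0],[0,0,0.008]],[[0,0,0],[0,0,0.016]],[[0,0,0],[0,0,0.024]],[[0,0,0],[0,0,0.032]],[[0,0,0],[0,0,0.04]],[[0,0,0],[0,0,0.048]],[[0,0,0],[0,0,0.056]],[[0,0,0],[0,0,0.064]],[[0,0,0],[0,0,0.072]],[[0,0,0],[0,0,0.08]]]' >/dev/null && python3 t.py &&
python3 -m inch '[[[0,0,0],[0,0,0.008]],[[0,0,0],[0,0,0.016]],[[0,0,0],[0,0,0.024]],[[0,0,0],[0,0,0.032]],[[0,0,0],[0,0,0.04]],[[0,0,0],[0,0,0.048]],[[0,0,0],[0,0,0.056]],[[0,0,0],[0,0,0.064]],[[0,0,0],[0,0,0.072]],[[0,0,0],[0,0,0.08]]]' >/dev/null && python3 t.py
```

```text
tz 0.122 yaw 0.0923 [0.06 1.4  0.12] [-6.1  0.7  9.4] clk 34.4
tz 0.121 yaw 0.0294 [0.09 1.34 0.12] [-6.   0.2  8.8] clk 35.4
tz 0.124 yaw -0.0334 [0.05 1.4  0.12] [-5.8  0.3  8.7] clk 36.4
tz 0.136 yaw -0.0962 [0.02 1.35 0.14] [-6.1  0.4  8.9] clk 37.4
```

```bash
python3 -m inch '[[[0,0,0],[0,0,0.005]],[[0,0,0],[0,0,0.01]],[[0,0,0],[0,0,0.015]],[[0,0,0],[0,0,0.02]],[[0,0,0],[0,0,0.025]],[[0,0,0],[0,0,0.03]],[[0,0,0],[0,0,0.035]],[[0,0,0],[0,0,0.04]],[[0,0,0],[0,0,0.045]],[[0,0,0],[0,0,0.05]]]' >/dev/null; python3 t.py &&
python3 -m inch '[[[0,0,0],[0,0,0.005]],[[0,0,0],[0,0,0.01]],[[0,0,0],[0,0,0.015]],[[0,0,0],[0,0,0.02]],[[0,0,0],[0,0,0.025]],[[0,0,0],[0,0,0.03]],[[0,0,0],[0,0,0.035]],[[0,0,0],[0,0,0.04]],[[0,0,0],[0,0,0.045]],[[0,0,0],[0,0,0.05]]]' >/dev/null && python3 t.py
```

```text
tz 0.193 yaw -0.1353 [0.05 1.37 0.19] [-6.7 -0.1  9.6] clk 38.4
```

The nose has met its seat. A small addition now.

```bash
python3 -m inch '[[[0,0,0],[0,0,0.003]],[[0,0,0],[0,0,0.006]],[[0,0,0],[0,0,0.009]],[[0,0,0],[0,0,0.012]],[[0,0,0],[0,0,0.015]],[[0,0,0],[0,0,0.018]],[[0,0,0],[0,0,0.021]],[[0,0,0],[0,0,0.024]],[[0,0,0],[0,0,0.027]],[[0,0,0],[0,0,0.03]]]' >/dev/null; python3 t.py
```

```text
tz 0.293 yaw -0.1586 [0.06 1.33 0.29] [-5.8  1.3  9. ] clk 39.4
```

Torque is about 0.16 N m above free turning, which is snug. Release, rise and check.

```bash
python3 -m inch '[[[0,0,0],[0,0,0]],[[0,0,0],[0,0,0]],[[0,0,0],[0,0,0]],[[0,0,0],[0,0,0]],[[0,0,0],[0,0,0]],[[0,0,-0.2],[0,0,0]],[[0,0,-0.4],[0,0,0]],[[0,0,-0.6],[0,0,0]],[[0,0,-0.8],[0,0,0]],[[0,0,-1],[0,0,0]]]' 1 60
python3 -m inch '[[[0,0,-0.1],[0,0,0]],[[0,0,-0.2],[0,0,0]],[[0,0,-0.3],[0,0,0]],[[0,0,-0.4],[0,0,0]],[[0,0,-0.5],[0,0,0]],[[0,0,-0.6],[0,0,0]],[[0,0,-0.7],[0,0,0]],[[0,0,-0.7],[0,0,0]],[[0,0,-0.7],[0,0,0]],[[0,0,-0.7],[0,0,0]]]'|grep pos
python3 - <<'E'
from dial import *
o=manip.get_obs();im=manip.camera("wrist")
out=measure(o,im,(.548,.058))
for c in [(.548,.058),(.5485,.0575)]:ang(out,np.array(c))
cv2.imwrite("pics/c7.png",cv2.resize(im[60:260,180:400,::-1],None,fx=2.7,fy=2.7,interpolation=2))
E
```

```text
clock: 40.4
position: [0.5486, 0.0574, 0.1546]
ee_rot: [0.997, -0.08, 0.001, -0.0]
ft_force: [-0.3, 0.2, 0.4]
grip_width: 0.999
grasp_force: 0.0
position: [0.548, 0.0572, 0.2077]
red [282.6 233.6] 21 [0.5057 0.0647 0.0455]
yel [282.1 227. ] 21 [0.5228 0.0622 0.0705]
knob [282.6 209.1] [267 192  31  35 706] [0.5487 0.0574 0.095 ]
dark hull [283.8 198.7] [60.4 59.9] [0.5502 0.0561 0.068 ]
index dir 2.984147147683203 dist red 0.042869152418495586 dist yel 0.025595154165580246 ring angle 0.007692098302222394
index dir 2.974584719387609 dist red 0.04344335206546949 dist yel 0.026173773242715515 ring angle 0.013833203796754567
```

View pics/c7.png

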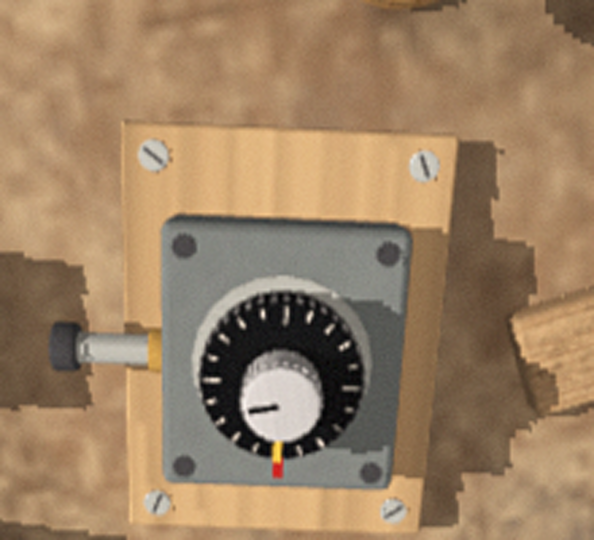

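The yellow mark at (282,227) lines up with the red index at (283,234), and nothing else has moved. Handing in.

```bash
python3 -c "
from workcell import manip
print(manip.hand_in())"
```

```text
the job is handed in; nothing more can be done
None
```

The job is handed in at about 41 s of the 70 s: the ring's yellow mark lines up with the red index to about 0.01 rad, the silver knob is snug at about 0.16 N m above free turning, and in the last close-up the ring had not been dragged; the sanding block, offcut and spool were never touched.

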